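Rehang the dip basket on the drying stand

ROBOT

A 6-joint arm with a two-finger parallel gripper is mounted at the origin on the work surface. World frame = base frame: x ahead of the robot, y to its left, z up, the work surface at z = 0. Lengths are in m, angles in rad, forces in N, time in s.
With the tool pointing down it reaches from about 0.3 to 0.875 m from the base axis. Payload 4.2 kg.
Tool frame: the origin (TCP) lies at the very end of the fingers, on their centre line; the grasp point (between the pads) lies 19 mm behind it (tcp_to_grasp is the z of the grasp point in the tool frame, in m); z points along the fingers, x is the direction in which the jaws open and shut, and the axes are right-handed (so a half turn about z gives the same grasp; the last joint's range is limited). The gripper opens to 85 mm and grips with 20 to 120 N. Pads are 22 mm wide; open, the fingers measure 114 mm over their backs; the gripper's body (76 mm by 85 mm) begins 54 mm behind the grasp point. The pads swing forward as they close: fully open they stand 13 mm farther back than shut.
Start: joints at [-1.152, 0.32, 1.565, -0, 1.257, -0.02], TCP at [0.244, -0.521, 0.231] pointing down, gripper open.
Joint ranges: [-3.11, 3.11], [-0.84, 2.01], [0.21, 2.61], [-1.34, 4.49], [0.05, 2.63], [-2.56, 2.56]. Speed limits (rad/s): [2.57, 2.57, 3.14, 3.14, 3.14, 3.14].

INTERFACE

Orientations are given as a rotation vector (axis times angle).
In Python, from station import * gives the robot as it stands. The module is installed in compiled form; this text tells all that it offers.
- The arm moves only by the tool move_arm, never from a script. Its argument "targets" is a list of rows, each an object with "xyz": the shift along the tool's x, y, z in cm, a list of three; "angular": the turn, a rotation vector about the tool's x, y, z in rad, a list of three. In form: [{"xyz": [tx, ty, tz], "angular": [rx, ry, rz]}, ...]. A call has 1 to 20 rows; each row is the pose to reach, as a shift and turn from the pose commanded when the call began, along the tool's axes at that moment; what a row does not reach only later rows make up. A row lasts 1/12 s, in which the tool goes at most 41.7 mm and 7.16 degrees, less where a joint would pass 70% of its speed; a pose out of reach is approached as far as the arm can. A call with a gripper value outside its range is refused whole. "gripper" is the opening, from -1 (shut) to 1 (fully open), set as the call begins (left out, the last holds). The fingers move at their own pace and stop on an object; the grip force is fixed at half the most. Time passes only in rows, so rows that repeat a pose let the fingers close. It gives the time, the measured TCP pose, the force and the opening at its end, in the units of the state.
- read_state(): the state, without advancing time (a new reading comes with each control period).
- read_camera(name): name is "scene" or "top" or "wrist"; returns a dict with "img" (384x512x3 uint8, blue, green, red), "vertical_fov" (degrees; the focal length in pixels is half the picture's height over the tangent of half this angle, whatever the lens; pixels are square), "cx", "cy" (the principal point, pixels), "extrinsics" (4x4, takes a point from world to camera coordinates); the wrist camera has in their place "tool_from_camera" (4x4, takes a point from camera to tool coordinates, whose origin is the TCP and whose axes are the tool frame's). Camera axes: x right, y down, z forward; pixel columns grow to the right and rows downward; lengths in m; the calibration is good to about 2 mm. A picture is of the moment at which its call begins: read the wrist's pose just before it. There is no depth.
- finish_job(): hands the job in, once; it reports no verdict.
The state is a dict: "time_s": time; "q": joint angles; "qvel": joint speeds; "joint_efforts": joint torques, N m; "tool_pos": TCP position; "eef_rot": TCP orientation; "force": force on the tool from outside, world axes, zero at the start; "torque": the same for the moment, N m; "opening": finger opening in m.
Only numpy, scipy, OpenCV 4.12 (cv2) and the standard library are available. Lean on these libraries where they do the work, as an engineer would, in place of code of your own. Each camera call takes 0.05 s, during which the arm holds its last target. There are 200 camera calls.

TASK

Lift the wire basket with its two lidded jars off the drain stand (the one with the drip tray) by its wooden handle and, keeping it level and never setting it down on the bench, hang it on the other, drying stand, both ends of its square bar down in the bends of the two arms. Those arms pull out and how far they reach is not known, so find their upturned tips by feel, lower the bar gently all the way into the bends, and only then let go. The ware is unfired, so never press or drag it hard against either stand, and leave the other things on the bench where they are.

Things in the scene. Friction and masses are not known exactly. Their poses are not given: they have to be found in the camera images.
- basket: Wire basket of bright steel, 100 (x) x 130 (y) x 50 mm, about 0.4 kg empty, with two lidded jars. Origin: centre of its underside; y along its carrying bar, a square steel bar 8 x 8 mm, 224 mm long, that sticks out 47 mm on each side. At the start its ends lie in the drain stand's bends. Raised 25 mm the bar clears the tips; raised 90 mm the basket clears the arms it hangs between.
- handle (a point): Centre of the wooden handle, 116 mm above the basket's origin: a flat slab 14 mm thick (along the basket's x), 90 mm long (along its y) and 24 mm high. Pinch its two broad faces from above. A firm grip (some 40 N) keeps the basket from turning in the fingers.
- bar_left (a point): Point on the underside of the square bar (62 mm above the basket's origin), 95 mm to the basket's +y side, where the bar crosses a stand's arm.
- bar_right (a point): The same point 95 mm to the basket's -y side.
- drain_stand: Fixed beige steel stand with a grey drip tray between its feet. Origin: on the bench midway between its two posts (20 mm square, 198 mm high, at y = +95 and -95 mm); x points away from the robot side. From each post a steel arm 10 mm wide runs out along -x and ends in a bend with an upturned tip.
- drain_bends (a point): Point on the drain stand midway between its two arms, in the middle of their bends (x = -65 mm of the stand). On both stands each arm is flat, its top 175 mm above the bench; the bend is a flat-bottomed step 14 mm long and 8 mm deep (floor at 167 mm) closed by an upturned tip 6 mm thick, top at 189 mm.
- dry_stand: Fixed stand of the same make without a tray: same frame, posts, arm heights, bends and tips. Its arms telescope through sleeves in the posts and were clamped at a reach that is not measured: the middle of both bends is alike, anywhere from x = -45 to -85 mm. The basket fits between the posts (170 mm apart).
- dry_posts (a point): Point on the drying stand midway between its arms, at x = -10 mm of its frame (the posts' front faces) and 175 mm above the bench (top of the flat arms). A bar laid 12 mm from it towards -x rests on the flat arms at any reach. Drawn on along -x at arm height, it meets the inner faces of the tips, 7 mm beyond the bends' middle, and is then over the bends.
- jar_left: Small lidded clay jar, 48 mm across, 45 mm high, about 90 g, standing loose in the basket on its +y side. Origin: centre of its underside.
- jar_right: The same, on the basket's -y side.
- glaze_pot: Bystander: white plastic pot with lid, 64 mm across, 85 mm high, standing on the bench.
- bowl: Bystander: clay bowl, 90 mm across, 42 mm high.
- glaze_brush: Bystander: brush lying on the bench.
There are look-alikes about, which are no part of the job. There is more than one size of the basket; the one meant has the size given above. Leave any orange look-alike of the jar_left alone.

How it is judged:
By the outcome, as a careful person would: the job done as asked, in the order asked, and still so for the second after the job is handed in, with the robot touching nothing.
It also fails if it takes over 58 s, if anything falls off the work surface, if the arm or the gripper's body presses on something with over 40 N, if the wrist force passes 120 N, or if a joint passes its speed limit or range.

## Working session

There is one attempt and no reset: what is moved stays moved. The work goes in short steps, Python scripts to look and compute and a tool call to move; the robot and the scene stay as the last step left them, time stands still between calls to the robot, and variables do not carry over. Pictures are saved under pics/ and viewed, about 8 in all and at most 12, crops included, and the job is handed in when it is done.

Besides the shell and the picture viewer there is one more tool, called after ">>>" as a command line: name --argument value ..., lists and objects as JSON in quotes. move_arm: Moves the arm, as the interface text tells. Its arguments: {"type":"object","properties":{"targets":{"type":"array","items":{"type":"object","properties":{"xyz":{"type":"array","items":{"type":"number"}},"angular":{"type":"array","items":{"type":"number"}}}}},"gripper":{"type":"number"}},"required":["targets"]}

```bash
mkdir -p pics
cat > h.py <<'E'
from station import *
import numpy as np, cv2
from scipy.spatial.transform import Rotation as R
def cam(n):
    s=read_state(); c=read_camera(n); h=c["img"].shape[0]
    c["f"]=h/2/np.tan(np.radians(c["vertical_fov"])/2)
    if n=="wrist":
        T=np.eye(4);T[:3,:3]=R.from_rotvec(s["eef_rot"]).as_matrix();T[:3,3]=s["tool_pos"]
        c["W"]=T@c["tool_from_camera"]
    else: c["W"]=np.linalg.inv(c["extrinsics"])
    return c
def ray(c,u,v):
    d=c["W"][:3,:3]@np.array([(u-c["cx"])/c["f"],(v-c["cy"])/c["f"],1]); return c["W"][:3,3],d
def onz(c,u,v,z):
    o,d=ray(c,u,v); return o+d*(z-o[2])/d[2]
def proj(c,p):
    q=np.linalg.inv(c["W"])@np.r_[p,1]; return q[:2]/q[2]*c["f"]+[c["cx"],c["cy"]]
def tri(c1,p1,c2,p2):
    o1,d1=ray(c1,*p1);o2,d2=ray(c2,*p2)
    t=np.linalg.lstsq(np.c_[d1,-d2],o2-o1,rcond=None)[0]
    a=o1+d1*t[0];b=o2+d2*t[1]; return (a+b)/2,np.linalg.norm(a-b)
E
python3 - <<'E'
from h import *
import pickle
s=read_state();print({k:np.round(v,3) for k,v in s.items()})
C={n:cam(n) for n in("scene","top","wrist")}
pickle.dump(C,open("c0.pkl","wb"))
for n,c in C.items():
    print(n,c["f"],np.round(c["W"],3).tolist())
    cv2.imwrite(f"pics/{n}0.png",cv2.resize(c["img"],(768,576),interpolation=cv2.INTER_CUBIC))
E
```

```text
{'time_s': np.float64(0.0), 'q': array([-1.152,  0.32 ,  1.566,  0.   ,  1.257, -0.02 ]), 'qvel': array([-0.002, -0.001, -0.001, -0.001, -0.001,  0.003]), 'joint_efforts': array([-1.0000e-03, -4.1553e+01, -2.3416e+01,  0.0000e+00,  8.0000e-03,
       -0.0000e+00]), 'tool_pos': array([ 0.244, -0.52 ,  0.23 ]), 'eef_rot': array([-2.651e+00,  1.684e+00,  2.000e-03]), 'force': array([ 1.116, -0.024,  0.248]), 'torque': array([ 0.086, -0.026,  0.019]), 'opening': np.float64(0.086)}
scene 360.0045015957573 [[-0.554, 0.485, -0.677, 1.229], [0.833, 0.312, -0.457, 0.473], [-0.01, -0.817, -0.576, 0.684], [0.0, 0.0, 0.0, 1.0]]
top 397.472616473949 [[-0.017, -0.995, 0.095, 0.479], [-1.0, 0.015, -0.021, 0.045], [0.02, -0.096, -0.995, 1.308], [0.0, 0.0, 0.0, 1.0]]
wrist 297.7009386811196 [[0.425, -0.874, -0.235, 0.304], [-0.905, -0.411, -0.109, -0.493], [-0.001, 0.259, -0.966, 0.373], [0.0, 0.0, 0.0, 1.0]]
```

View pics/scene0.png

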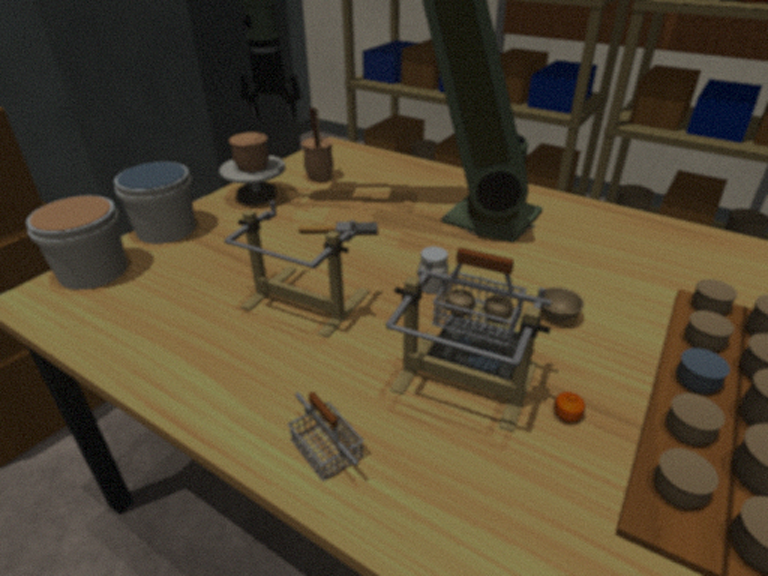

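View pics/top0.png

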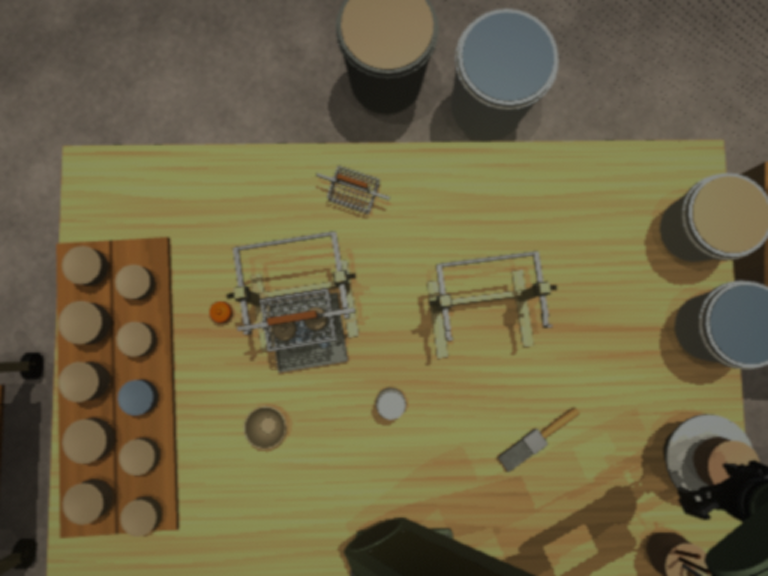

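The drain stand with the tray and basket is at about (295,310) in the enlarged top view. The drying stand is at about (490,300), the small look-alike basket at (355,190) and the orange look-alike at (220,312). Next I'll zoom in on both stands.

Run:
```python
import pickle,cv2,numpy as np
C=pickle.load(open("c0.pkl","rb"))
t=C["top"]["img"]
a=cv2.resize(t[150:250,145:245],(700,700),interpolation=cv2.INTER_CUBIC)[:580]
b=cv2.resize(t[160:245,275:375],(800,680),interpolation=cv2.INTER_CUBIC)[:600]
a=cv2.convertScaleAbs(a,alpha=1.5);b=cv2.convertScaleAbs(b,alpha=1.5)
a=cv2.resize(t[150:250,150:250],None,fx=4,fy=4,interpolation=cv2.INTER_CUBIC)
b=cv2.resize(t[150:250,275:375],None,fx=4,fy=4,interpolation=cv2.INTER_CUBIC)
cv2.imwrite("pics/topz.png",cv2.convertScaleAbs(np.hstack([a,b]),alpha=1.6))
```

```text
(no output)
```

View pics/topz.png

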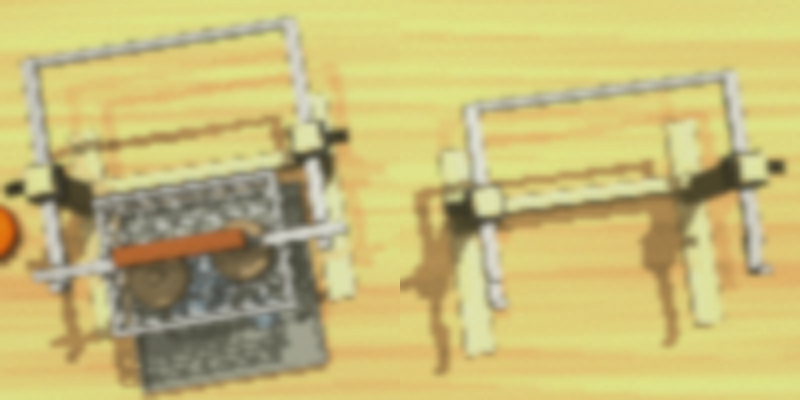

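Run:
```python
from h import *
import pickle
C=pickle.load(open("c0.pkl","rb"));c=C["top"]
A=lambda x,y:(150+(x+.5)/4-.5,150+(y+.5)/4-.5)
B=lambda x,y:(275+(x-400+.5)/4-.5,150+(y+.5)/4-.5)
P=lambda n,p,z:(lambda w:(print(n,np.round(w,4)),w)[1])(onz(c,*p,z))
def pair(n,a,b,z):
    a=P(n,a,z);b=P(n,b,z);d=a-b;print("  mid",np.round((a+b)/2,4),"len",np.linalg.norm(d).round(4),"yaw",np.degrees(np.arctan2(-d[0],d[1])).round(2));
pair("drainpost",A(40,183),A(306,137),.198)
pair("drypost",B(487,202),B(752,167),.198)
pair("handle",A(115,258),A(243,237),.233)
pair("bar",A(35,276),A(343,228),.175)
pair("tips dry",B(500,303),B(758,268),.189)
```

```text
drainpost [0.5898 0.3041 0.198 ]
drainpost [0.6194 0.1185 0.198 ]
  mid [0.6046 0.2113 0.198 ] len 0.1879 yaw 9.05
drypost [ 0.5705 -0.0779  0.198 ]
drypost [ 0.5924 -0.2659  0.198 ]
  mid [ 0.5815 -0.1719  0.198 ] len 0.1892 yaw 6.63
handle [0.5348 0.2453 0.233 ]
handle [0.5476 0.1593 0.233 ]
  mid [0.5412 0.2023 0.233 ] len 0.087 yaw 8.44
bar [0.526  0.3125 0.175 ]
bar [0.5566 0.0943 0.175 ]
  mid [0.5413 0.2034 0.175 ] len 0.2204 yaw 7.97
tips dry [ 0.4999 -0.0862  0.189 ]
tips dry [ 0.5215 -0.2696  0.189 ]
  mid [ 0.5107 -0.1779  0.189 ] len 0.1847 yaw 6.71
```

```bash
cat >> h.py <<'E'
def plan(p,yaw):
    s=read_state();Rc=R.from_rotvec(s["eef_rot"]);a=np.radians(yaw)
    x=np.array([np.cos(a),np.sin(a),0]);z=np.array([0,0,-1.]);Rt=R.from_matrix(np.c_[x,np.cross(z,x),z])
    print("shift cm",(Rc.inv().apply(np.array(p)-s["tool_pos"])*100).round(2),"turn",(Rc.inv()*Rt).as_rotvec().round(4))
E
python3 -c "
from h import *
plan([.5405,.202,.34],8.4)
print(read_state()['tool_pos'])"
```

```text
shift cm [-52.8  -57.51 -10.86] turn [-9.0000e-04  1.1000e-03 -1.2786e+00]
[ 0.2441815  -0.52020455  0.23066645]
```

>>> move_arm --targets '[{"xyz":[0,0,-4],"angular":[0,0,0]},{"xyz":[0,0,-8],"angular":[0,0,0]},{"xyz":[0,0,-10.9],"angular":[0,0,0]},{"xyz":[-52.8,-57.5,-10.9],"angular":[0,0,-1.2786]},{"xyz":[-52.8,-57.5,-10.9],"angular":[0,0,-1.2786]},{"xyz":[-52.8,-57.5,-10.9],"angular":[0,0,-1.2786]},{"xyz":[-52.8,-57.5,-10.9],"angular":[0,0,-1.2786]},{"xyz":[-52.8,-57.5,-10.9],"angular":[0,0,-1.2786]},{"xyz":[-52.8,-57.5,-10.9],"angular":[0,0,-1.2786]},{"xyz":[-52.8,-57.5,-10.9],"angular":[0,0,-1.2786]},{"xyz":[-52.8,-57.5,-10.9],"angular":[0,0,-1.2786]},{"xyz":[-52.8,-57.5,-10.9],"angular":[0,0,-1.2786]},{"xyz":[-52.8,-57.5,-10.9],"angular":[0,0,-1.2786]},{"xyz":[-52.8,-57.5,-10.9],"angular":[0,0,-1.2786]},{"xyz":[-52.8,-57.5,-10.9],"angular":[0,0,-1.2786]},{"xyz":[-52.8,-57.5,-10.9],"angular":[0,0,-1.2786]},{"xyz":[-52.8,-57.5,-10.9],"angular":[0,0,-1.2786]},{"xyz":[-52.8,-57.5,-10.9],"angular":[0,0,-1.2786]},{"xyz":[-52.8,-57.5,-10.9],"angular":[0,0,-1.2786]},{"xyz":[-52.8,-57.5,-10.9],"angular":[0,0,-1.2786]}]' --gripper 1

```text
time_s: 1.82
tool_pos: [0.5132, 0.137, 0.3401]
eef_rot: [3.133, 0.231, -0.0]
force: [0.1, -0.3, 0.2]
opening: 0.0856
```

```bash
python3 -c "
from h import *
plan([.5405,.202,.34],8.4)"
```

```text
shift cm [ 3.65 -6.03  0.01] turn [0.0003 0.0003 0.0006]
```

>>> move_arm --targets '[{"xyz":[3.65,-6.03,0],"angular":[0,0,0]},{"xyz":[3.65,-6.03,0],"angular":[0,0,0]},{"xyz":[3.65,-6.03,0],"angular":[0,0,0]},{"xyz":[3.65,-6.03,0],"angular":[0,0,0]}]'

```text
time_s: 2.15
tool_pos: [0.5404, 0.201, 0.339]
eef_rot: [3.132, 0.234, -0.003]
force: [-0.0, 0.2, -0.3]
opening: 0.0853
```

Run:
```python
from h import *
import pickle
plan([.5405,.202,.34],8.4)
c=cam("wrist");pickle.dump(c,open("c1.pkl","wb"))
im=c["img"];hsv=cv2.cvtColor(im,cv2.COLOR_BGR2HSV)
m=cv2.inRange(hsv,(3,130,50),(16,255,255));m=cv2.morphologyEx(m,cv2.MORPH_OPEN,np.ones((3,3)))
cs=sorted(cv2.findContours(m,0,2)[0],key=cv2.contourArea)[-3:]
for k in cs:
    r=cv2.minAreaRect(k);print(cv2.contourArea(k),r)
    b=cv2.boxPoints(r);cv2.polylines(im,[b.astype(int)],True,(0,255,0))
    w=[onz(c,*p,.233) for p in b];print(np.round(w,4).tolist())
cv2.imwrite("pics/w1.png",cv2.convertScaleAbs(cv2.resize(im,(768,576)),alpha=1.4))
```

```text
shift cm [ 0.03 -0.1  -0.1 ] turn [0.0009 0.0023 0.0025]
233.5 ((450.33831787109375, 272.2602233886719), (6.097107410430908, 45.60636520385742), 37.5685920715332)
[[0.715, 0.1402, 0.233], [0.7288, 0.1794, 0.233], [0.7343, 0.1765, 0.233], [0.7207, 0.1371, 0.233]]
981.5 ((300.3000183105469, 36.099998474121094), (37.11872863769531, 34.435447692871094), 63.43495178222656)
[[0.5336, 0.3341, 0.233], [0.5544, 0.3475, 0.233], [0.571, 0.3275, 0.233], [0.5499, 0.3136, 0.233]]
1334.0 ((261.5, 194.0), (98.0, 15.0), 90.0)
[[0.5294, 0.2459, 0.233], [0.5416, 0.2478, 0.233], [0.5553, 0.1622, 0.233], [0.542, 0.1602, 0.233]]
```

View pics/w1.png

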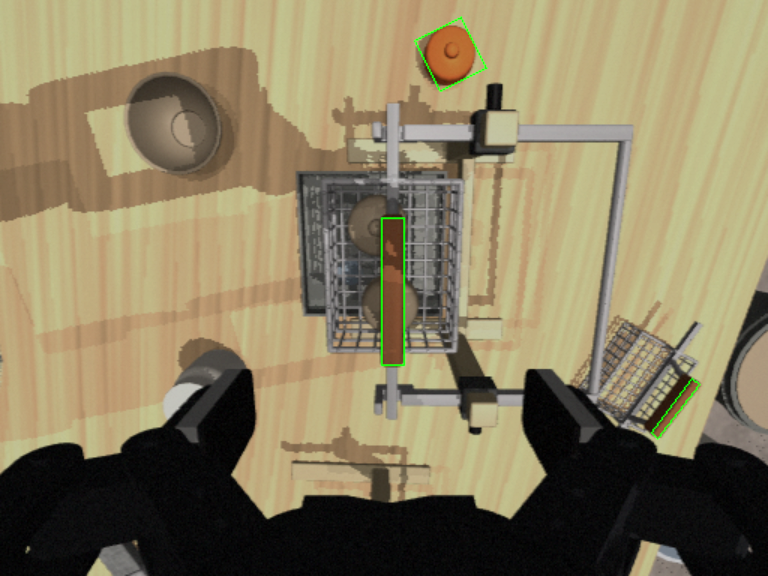

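The picture shows the right basket, with the handle box at enlarged pixels (381–405, 218–366), centred near world (0.542, 0.204) with yaw about 8.7°. The jaws line up with it, so I'll go down.

>>> move_arm --targets '[{"xyz":[0.2,-0.25,2.5],"angular":[0,0,-0.005]},{"xyz":[0.2,-0.25,5],"angular":[0,0,-0.005]},{"xyz":[0.2,-0.25,7.5],"angular":[0,0,-0.005]},{"xyz":[0.2,-0.25,9.5],"angular":[0,0,-0.005]},{"xyz":[0.2,-0.25,11],"angular":[0,0,-0.005]},{"xyz":[0.2,-0.25,12.3],"angular":[0,0,-0.005]},{"xyz":[0.2,-0.25,13.2],"angular":[0,0,-0.005]},{"xyz":[0.2,-0.25,13.7],"angular":[0,0,-0.005]},{"xyz":[0.2,-0.25,13.7],"angular":[0,0,-0.005]},{"xyz":[0.2,-0.25,13.7],"angular":[0,0,-0.005]}]'

```text
time_s: 3.03
tool_pos: [0.5422, 0.2021, 0.204]
eef_rot: [-3.133, -0.237, -0.002]
force: [-0.5, -0.4, 0.5]
opening: 0.0853
```

Run:
```python
from h import *
s=read_state();print({k:np.round(s[k],4) for k in("tool_pos","eef_rot","force","torque","opening")})
plan([.542,.204,.203],8.7)
c=cam("wrist")
hsv=cv2.cvtColor(c["img"],cv2.COLOR_BGR2HSV)
m=cv2.inRange(hsv,(3,130,30),(16,255,255));m=cv2.morphologyEx(m,cv2.MORPH_OPEN,np.ones((3,3)))
for k in sorted(cv2.findContours(m,0,2)[0],key=cv2.contourArea)[-2:]:
    b=cv2.boxPoints(cv2.minAreaRect(k));print(cv2.contourArea(k),b.round(0).tolist(),np.round([onz(c,*p,.233) for p in b],4).tolist())
cv2.imwrite("pics/w2.png",cv2.convertScaleAbs(c["img"],alpha=1.4))
```

```text
{'tool_pos': array([0.5422, 0.2021, 0.204 ]), 'eef_rot': array([-3.1326e+00, -2.3680e-01, -1.5000e-03]), 'force': array([-0.513 , -0.4025,  0.4617]), 'torque': array([-0.018 , -0.0026,  0.0214]), 'opening': np.float64(0.0853)}
shift cm [ 0.01 -0.19  0.1 ] turn [ 0.     -0.001  -0.0009]
1103.5 [[290.0, 0.0], [339.0, 0.0], [339.0, 29.0], [290.0, 29.0]] [[0.537, 0.3064, 0.233], [0.5531, 0.3088, 0.233], [0.555, 0.3004, 0.233], [0.5385, 0.2978, 0.233]]
5095.5 [[242.0, 165.0], [275.0, 165.0], [275.0, 334.0], [242.0, 334.0]] [[0.5287, 0.2494, 0.233], [0.5411, 0.2513, 0.233], [0.5536, 0.1765, 0.233], [0.539, 0.1743, 0.233]]
```

View pics/w2.png

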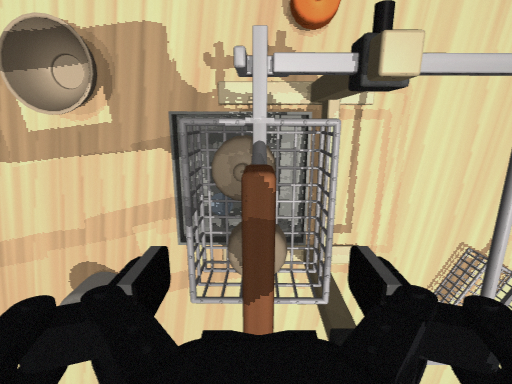

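The handle (columns 242–275) is centred between the fingers (168 and 349). I'll shift slightly along it and close.

>>> move_arm --targets '[{"xyz":[0,-0.3,0.1],"angular":[0,0,0]},{"xyz":[0,-0.3,0.1],"angular":[0,0,0]}]'

```text
time_s: 3.25
tool_pos: [0.5418, 0.206, 0.203]
eef_rot: [-3.132, -0.238, -0.002]
force: [0.2, 0.4, -0.0]
opening: 0.0855
```

>>> move_arm --targets '[{"xyz":[0,0,0],"angular":[0,0,0]},{"xyz":[0,0,0],"angular":[0,0,0]},{"xyz":[0,0,0],"angular":[0,0,0]},{"xyz":[0,0,0],"angular":[0,0,0]},{"xyz":[0,0,0],"angular":[0,0,0]},{"xyz":[0,0,0],"angular":[0,0,0]},{"xyz":[0,0,0],"angular":[0,0,0]},{"xyz":[0,0,0],"angular":[0,0,0]},{"xyz":[0,0,0],"angular":[0,0,0]},{"xyz":[0,0,0],"angular":[0,0,0]}]' --gripper -1

```text
time_s: 4.08
tool_pos: [0.5417, 0.2056, 0.2024]
eef_rot: [-3.133, -0.238, -0.001]
force: [0.2, 0.1, 0.6]
opening: 0.0133
```

>>> move_arm --targets '[{"xyz":[0,0,-0.2],"angular":[0,0,0]},{"xyz":[0,0,-0.6],"angular":[0,0,0]},{"xyz":[0,0,-1.2],"angular":[0,0,0]},{"xyz":[0,0,-2],"angular":[0,0,0]},{"xyz":[0,0,-3],"angular":[0,0,0]},{"xyz":[0,0,-4],"angular":[0,0,0]},{"xyz":[0,0,-5],"angular":[0,0,0]},{"xyz":[0,0,-6],"angular":[0,0,0]},{"xyz":[0,0,-7],"angular":[0,0,0]},{"xyz":[0,0,-8],"angular":[0,0,0]},{"xyz":[0,0,-9],"angular":[0,0,0]},{"xyz":[0,0,-10],"angular":[0,0,0]},{"xyz":[0,0,-11],"angular":[0,0,0]},{"xyz":[0,0,-12],"angular":[0,0,0]},{"xyz":[0,0,-12.6],"angular":[0,0,0]},{"xyz":[0,0,-12.9],"angular":[0,0,0]},{"xyz":[0,0,-13],"angular":[0,0,0]},{"xyz":[0,0,-13],"angular":[0,0,0]}]'

```text
time_s: 5.58
tool_pos: [0.5414, 0.2055, 0.3322]
eef_rot: [3.132, 0.238, -0.001]
force: [0.3, -0.3, -5.1]
opening: 0.0132
```

Run:
```python
from h import *
s=read_state();print({k:np.round(s[k],4) for k in("tool_pos","eef_rot","force","torque","opening")})
# dry: origin (.5815,-.1719), yaw 6.7 ; view point at stand x=-22mm
a=np.radians(6.7);o=np.array([.5815,-.1719]);p=o-.022*np.array([np.cos(a),np.sin(a)]);print(p)
plan([*p,.333],6.7)
c=cam("wrist");cv2.imwrite("pics/w3.png",cv2.convertScaleAbs(c["img"],alpha=1.4))
```

```text
{'tool_pos': array([0.5414, 0.2055, 0.3322]), 'eef_rot': array([ 3.1324e+00,  2.3790e-01, -5.0000e-04]), 'force': array([ 0.3106, -0.266 , -5.0692]), 'torque': array([ 0.035 , -0.0243,  0.01  ]), 'opening': np.float64(0.0132)}
[ 0.55965025 -0.17446676]
shift cm [-3.94 37.84 -0.07] turn [0.0002 0.0003 0.0347]
```

View pics/w3.png

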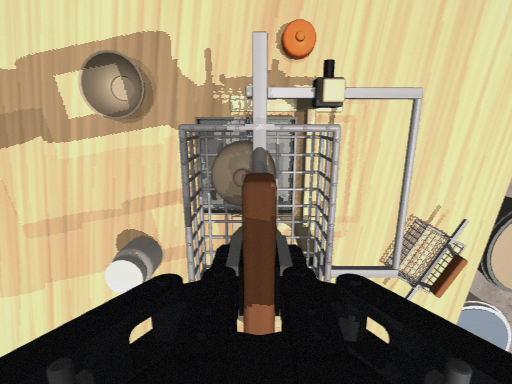

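The basket hangs level and nothing is touching it; its bar is at column 260. Carrying it to the drying stand now.

>>> move_arm --targets '[{"xyz":[0,0.4,0],"angular":[0,0,0]},{"xyz":[-0.1,1.2,0],"angular":[0,0,0.001]},{"xyz":[-0.2,2.4,0],"angular":[0,0,0.002]},{"xyz":[-0.4,4,0],"angular":[0,0,0.004]},{"xyz":[-0.6,6,0],"angular":[0,0,0.006]},{"xyz":[-0.9,8.5,0],"angular":[0,0,0.008]},{"xyz":[-1.15,11,0],"angular":[0,0,0.01]},{"xyz":[-1.4,13.5,0],"angular":[0,0,0.012]},{"xyz":[-1.65,16,0],"angular":[0,0,0.015]},{"xyz":[-1.9,18.5,0],"angular":[0,0,0.017]},{"xyz":[-2.2,21,0],"angular":[0,0,0.019]},{"xyz":[-2.45,23.5,0],"angular":[0,0,0.021]},{"xyz":[-2.7,26,0],"angular":[0,0,0.024]},{"xyz":[-2.95,28.5,0],"angular":[0,0,0.026]},{"xyz":[-3.2,31,0],"angular":[0,0,0.028]},{"xyz":[-3.45,33.3,0],"angular":[0,0,0.031]},{"xyz":[-3.65,35.3,0],"angular":[0,0,0.033]},{"xyz":[-3.8,36.8,0],"angular":[0,0,0.035]},{"xyz":[-3.9,37.5,0],"angular":[0,0,0.035]},{"xyz":[-3.94,37.84,0],"angular":[0,0,0.035]}]'

```text
time_s: 7.3
tool_pos: [0.5593, -0.1758, 0.3321]
eef_rot: [-3.136, -0.18, 0.001]
force: [0.7, 0.1, -4.4]
opening: 0.0133
```

Run:
```python
from h import *
import pickle
s=read_state();print({k:np.round(s[k],4) for k in("tool_pos","eef_rot","force","torque","opening")})
plan([.5597,-.1745,.333],6.7)
c=cam("wrist");t=cam("top");pickle.dump((c,t),open("c4.pkl","wb"))
b=cv2.resize(t["img"][150:250,275:375],(384,384),interpolation=cv2.INTER_CUBIC)
cv2.imwrite("pics/w4.png",cv2.convertScaleAbs(np.hstack([c["img"][:,100:500],b]),alpha=1.4))
```

```text
{'tool_pos': array([ 0.5593, -0.1758,  0.3321]), 'eef_rot': array([-3.1362e+00, -1.8030e-01,  8.0000e-04]), 'force': array([ 0.6979,  0.0628, -4.3574]), 'torque': array([ 0.0536, -0.04  , -0.0427]), 'opening': np.float64(0.0133)}
shift cm [ 0.05 -0.12 -0.09] turn [-0.0002  0.0005 -0.0021]
```

View pics/w4.png

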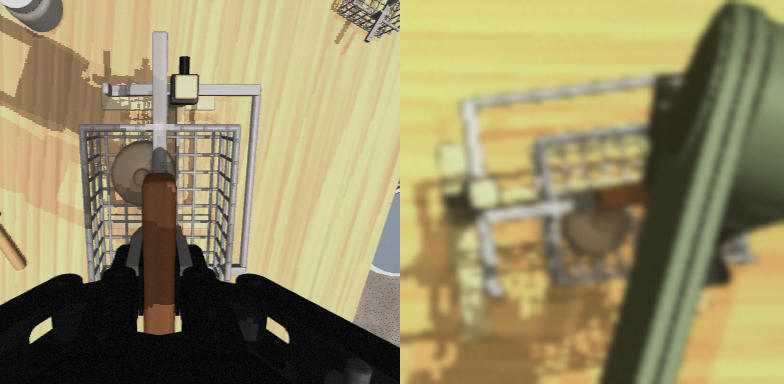

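Run:
```python
from h import *
import pickle
c,t=pickle.load(open("c4.pkl","rb"))
hsv=cv2.cvtColor(c["img"],cv2.COLOR_BGR2HSV)
print(c["W"][:3,3].round(4))
post=onz(c,286.5,88.5,.198);print("left post",post.round(4))
print("tip outer/inner",onz(c,202,89,.189).round(4),onz(c,212,89,.189).round(4))
a1,a2=onz(c,230,89.5,.175),onz(c,345,90,.175);print("arm",a1.round(4),a2.round(4),"yaw",np.degrees(np.arctan2(a2[1]-a1[1],a2[0]-a1[0])))
g=c["img"][:,:,:].astype(int)
for col in (222,232,242,252,310,320,330,340,350):
    colv=hsv[60:115,col,1].astype(int);r=np.where(colv<50)[0]+60;print(col,r.min() if len(r) else None,r.max() if len(r) else None,end="; ")
s=read_state()
yaw=np.radians(6.7);X=np.array([np.cos(yaw),np.sin(yaw)]);Y=np.array([-X[1],X[0]])
o=post[:2]-.095*Y;print("\norigin",o.round(4)); print("tcp rel stand",(s["tool_pos"][:2]-o)@X,(s["tool_pos"][:2]-o)@Y)
tip=onz(c,207,89,.189);print("tip mid rel",(tip[:2]-o)@X)
bl=onz(c,260,35,.305);print("bar end rel tcp",(bl[:2]-s["tool_pos"][:2])@X,(bl[:2]-s["tool_pos"][:2])@Y)
```

```text
[ 0.5522 -0.1115  0.4744]
left post [ 0.5727 -0.081   0.198 ]
tip outer/inner [ 0.4978 -0.0891  0.189 ] [ 0.5067 -0.0881  0.189 ]
arm [ 0.5214 -0.0854  0.175 ] [ 0.6295 -0.0734  0.175 ] yaw 6.3497424943829275
222 85 96; 232 84 108; 242 84 108; 252 60 109; 310 84 108; 320 84 95; 330 84 95; 340 84 95; 350 84 95; 
origin [ 0.5838 -0.1753]
tcp rel stand -0.02401089822235011 0.0036266806030614868
tip mid rel -0.07086114774238043
bar end rel tcp 0.0006298693333511612 0.10633257112742221
```

Wrist view: the left post is at about (286,88) and the arm runs parallel to the tool's x (rows 84–95). The tip is at about column 207, so the bend is near x ≈ −61 mm, to be confirmed by feel. Lowering between the posts and tips.

>>> move_arm --targets '[{"xyz":[-0.2,0,0],"angular":[0,0,0]},{"xyz":[-0.6,0,0.2],"angular":[0,0,0]},{"xyz":[-0.6,0,0.7],"angular":[0,0,0]},{"xyz":[-0.6,0,1.5],"angular":[0,0,0]},{"xyz":[-0.6,0,2.5],"angular":[0,0,0]},{"xyz":[-0.6,0,3.5],"angular":[0,0,0]},{"xyz":[-0.6,0,4.5],"angular":[0,0,0]},{"xyz":[-0.6,0,5.5],"angular":[0,0,0]},{"xyz":[-0.6,0,6.5],"angular":[0,0,0]},{"xyz":[-0.6,0,7.3],"angular":[0,0,0]},{"xyz":[-0.6,0,8.1],"angular":[0,0,0]},{"xyz":[-0.6,0,8.9],"angular":[0,0,0]},{"xyz":[-0.6,0,9.5],"angular":[0,0,0]},{"xyz":[-0.6,0,9.9],"angular":[0,0,0]},{"xyz":[-0.6,0,10],"angular":[0,0,0]},{"xyz":[-0.6,0,10],"angular":[0,0,0]}]'

```text
time_s: 8.73
tool_pos: [0.5538, -0.1752, 0.2322]
eef_rot: [3.136, 0.183, -0.0]
force: [-0.5, 0.4, -4.4]
opening: 0.0134
```

Run:
```python
from h import *
s=read_state();print({k:np.round(s[k],4) for k in("tool_pos","eef_rot","force","torque","opening")})
c=cam("wrist");cv2.imwrite("pics/w5.png",cv2.convertScaleAbs(np.hstack([c["img"][:300,100:450],cv2.resize(cam("scene")["img"][120:230,140:300],(436,300),interpolation=cv2.INTER_CUBIC)]),alpha=1.4))
```

```text
{'tool_pos': array([ 0.5538, -0.1752,  0.2322]), 'eef_rot': array([ 3.1362e+00,  1.8300e-01, -2.0000e-04]), 'force': array([-0.5044,  0.3949, -4.4034]), 'torque': array([-0.0621, -0.0172, -0.0162]), 'opening': np.float64(0.0134)}
```

View pics/w5.png

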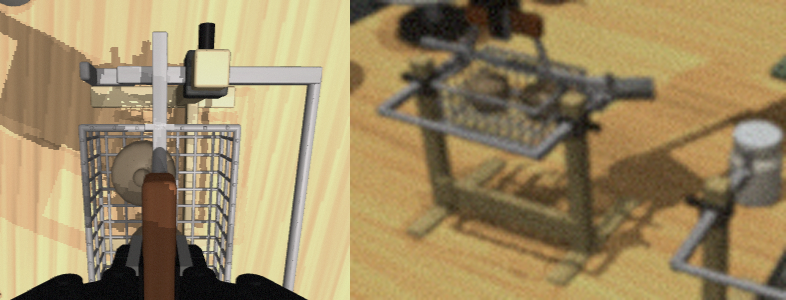

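The bar (column 155–165) sits between the tip (85) and the post (190), with no contact. I'll lower it to just above arm height.

>>> move_arm --targets '[{"xyz":[0,0,0.3],"angular":[0,0,0]},{"xyz":[0,0,0.7],"angular":[0,0,0]},{"xyz":[0,0,1.1],"angular":[0,0,0]},{"xyz":[0,0,1.4],"angular":[0,0,0]},{"xyz":[0,0,1.6],"angular":[0,0,0]},{"xyz":[0,0,1.75],"angular":[0,0,0]},{"xyz":[0,0,1.85],"angular":[0,0,0]},{"xyz":[0,0,1.85],"angular":[0,0,0]}]'

```text
time_s: 9.5
tool_pos: [0.5537, -0.1752, 0.2136]
eef_rot: [-3.136, -0.183, 0.0]
force: [0.5, 0.4, -5.7]
opening: 0.013
```

>>> move_arm --targets '[{"xyz":[-0.2,0,0],"angular":[0,0,0]},{"xyz":[-0.5,0,0],"angular":[0,0,0]},{"xyz":[-0.8,0,0],"angular":[0,0,0]},{"xyz":[-1.1,0,0],"angular":[0,0,0]},{"xyz":[-1.35,0,0],"angular":[0,0,0]},{"xyz":[-1.5,0,0],"angular":[0,0,0]},{"xyz":[-1.5,0,0],"angular":[0,0,0]},{"xyz":[-1.5,0,0],"angular":[0,0,0]}]'

```text
time_s: 10.17
tool_pos: [0.5389, -0.177, 0.2139]
eef_rot: [3.136, 0.183, 0.001]
force: [0.3, 0.8, -5.5]
opening: 0.0132
```

Run:
```python
from h import *
s=read_state();print({k:np.round(s[k],4) for k in("tool_pos","eef_rot","force","torque","opening")})
c=cam("wrist");cv2.imwrite("pics/w6.png",cv2.convertScaleAbs(cv2.resize(c["img"][:200,150:400],(750,600)),alpha=1.4))
```

```text
{'tool_pos': array([ 0.5389, -0.177 ,  0.2139]), 'eef_rot': array([3.1361e+00, 1.8280e-01, 6.0000e-04]), 'force': array([ 0.2902,  0.7687, -5.4543]), 'torque': array([ 0.0209, -0.0506,  0.0152]), 'opening': np.float64(0.0132)}
```

View pics/w6.png

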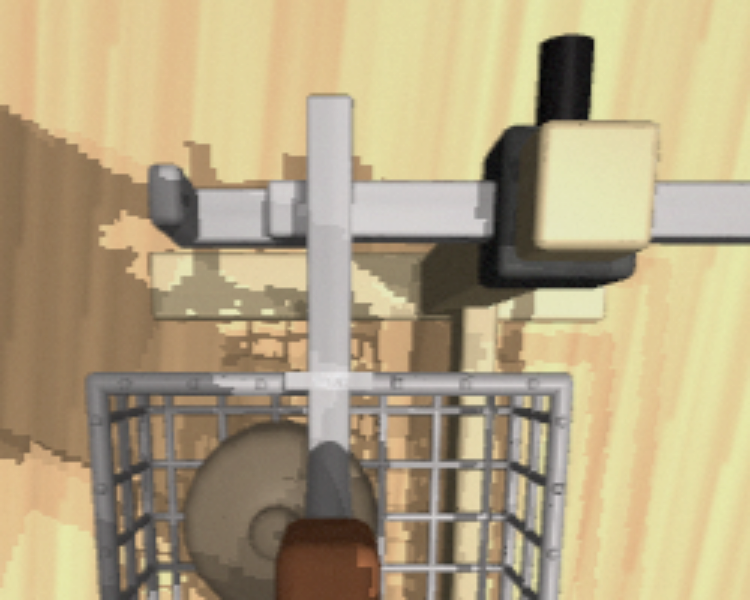

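The bar (307–351) is about 20 mm short of the tip's inner face (~195), with the bend at 195–268. I'll approach it and then feel in small steps.

>>> move_arm --targets '[{"xyz":[-0.3,0,0],"angular":[0,0,0]},{"xyz":[-0.7,0,0],"angular":[0,0,0]},{"xyz":[-1.1,0,0],"angular":[0,0,0]},{"xyz":[-1.4,0,0],"angular":[0,0,0]},{"xyz":[-1.6,0,0],"angular":[0,0,0]},{"xyz":[-1.6,0,0],"angular":[0,0,0]}]'

```text
time_s: 10.72
tool_pos: [0.5224, -0.1789, 0.2139]
eef_rot: [3.136, 0.183, -0.0]
force: [-0.3, 0.6, -5.7]
opening: 0.0133
```

>>> move_arm --targets '[{"xyz":[-0.05,0,0],"angular":[0,0,0]},{"xyz":[-0.1,0,0],"angular":[0,0,0]},{"xyz":[-0.15,0,0],"angular":[0,0,0]},{"xyz":[-0.15,0,0],"angular":[0,0,0]}]'

```text
time_s: 11.05
tool_pos: [0.5215, -0.1789, 0.2138]
eef_rot: [3.136, 0.183, -0.0]
force: [-0.2, -0.2, -4.6]
opening: 0.0132
```

>>> move_arm --targets '[{"xyz":[-0.05,0,0],"angular":[0,0,0]},{"xyz":[-0.1,0,0],"angular":[0,0,0]},{"xyz":[-0.1,0,0],"angular":[0,0,0]}]'

```text
time_s: 11.3
tool_pos: [0.5204, -0.1791, 0.2138]
eef_rot: [3.136, 0.183, -0.0]
force: [0.2, 0.6, -5.9]
opening: 0.0135
```

>>> move_arm --targets '[{"xyz":[-0.05,0,0],"angular":[0,0,0]},{"xyz":[-0.1,0,0],"angular":[0,0,0]},{"xyz":[-0.1,0,0],"angular":[0,0,0]}]'

```text
time_s: 11.55
tool_pos: [0.5194, -0.1792, 0.2138]
eef_rot: [3.136, 0.183, -0.0]
force: [0.5, -0.4, -4.9]
opening: 0.013
```

>>> move_arm --targets '[{"xyz":[-0.05,0,0],"angular":[0,0,0]},{"xyz":[-0.1,0,0],"angular":[0,0,0]},{"xyz":[-0.1,0,0],"angular":[0,0,0]}]'

```text
time_s: 11.8
tool_pos: [0.5184, -0.1793, 0.2138]
eef_rot: [3.136, 0.183, -0.0]
force: [-0.3, 0.3, -4.9]
opening: 0.0134
```

>>> move_arm --targets '[{"xyz":[-0.05,0,0],"angular":[0,0,0]},{"xyz":[-0.1,0,0],"angular":[0,0,0]},{"xyz":[-0.1,0,0],"angular":[0,0,0]}]'

```text
time_s: 12.05
tool_pos: [0.5174, -0.1794, 0.2138]
eef_rot: [3.136, 0.183, 0.0]
force: [-0.2, -0.4, -5.2]
opening: 0.0128
```

Run:
```python
from h import *
s=read_state();print({k:np.round(s[k],4) for k in("tool_pos","eef_rot","force","torque","opening")})
c=cam("wrist");cv2.imwrite("pics/w7.png",cv2.convertScaleAbs(cv2.resize(c["img"][:120,190:340],(750,600),interpolation=cv2.INTER_CUBIC),alpha=1.4))
```

```text
{'tool_pos': array([ 0.5174, -0.1794,  0.2138]), 'eef_rot': array([3.1362, 0.1829, 0.    ]), 'force': array([-0.2412, -0.4349, -5.1885]), 'torque': array([ 0.0543, -0.0026, -0.01  ]), 'opening': np.float64(0.0128)}
```

View pics/w7.png

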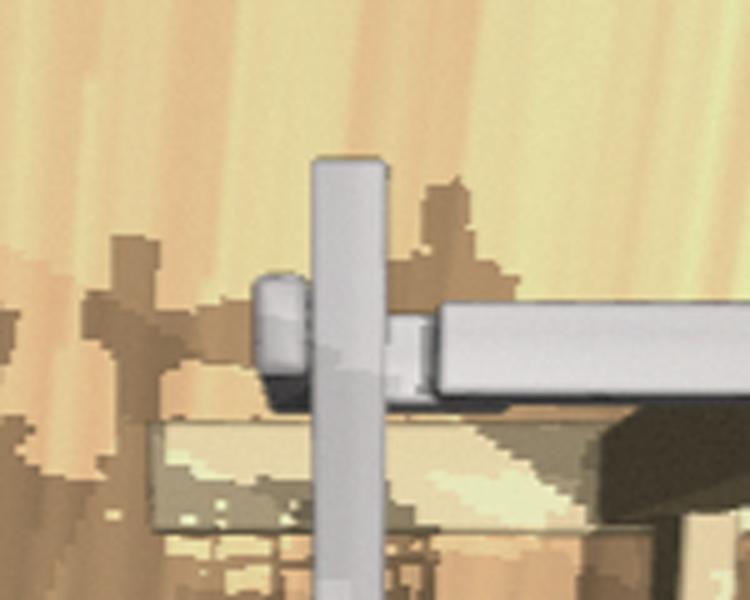

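The gap between the bar (313) and the tip (308) is under 1 mm on the left. I'll continue in half-millimetre steps.

>>> move_arm --targets '[{"xyz":[-0.05,0,0],"angular":[0,0,0]},{"xyz":[-0.05,0,0],"angular":[0,0,0]},{"xyz":[-0.05,0,0],"angular":[0,0,0]}]'

```text
time_s: 12.35
tool_pos: [0.5172, -0.1795, 0.2139]
eef_rot: [3.136, 0.183, 0.001]
force: [0.2, -0.4, -5.5]
opening: 0.0131
```

>>> move_arm --targets '[{"xyz":[-0.05,0,0],"angular":[0,0,0]},{"xyz":[-0.05,0,0],"angular":[0,0,0]},{"xyz":[-0.05,0,0],"angular":[0,0,0]}]'

```text
time_s: 12.6
tool_pos: [0.5171, -0.1795, 0.2139]
eef_rot: [3.136, 0.183, 0.002]
force: [2.8, 0.6, -6.5]
opening: 0.0134
```

```bash
python3 -c "
from h import *
s=read_state();print({k:np.round(s[k],4) for k in('tool_pos','eef_rot','force','torque','opening')})"
```

```text
{'tool_pos': array([ 0.5171, -0.1795,  0.2139]), 'eef_rot': array([3.1362e+00, 1.8270e-01, 2.2000e-03]), 'force': array([ 2.8425,  0.5522, -6.4739]), 'torque': array([ 0.128 , -0.6403, -0.012 ]), 'opening': np.float64(0.0134)}
```

The tips are felt: 2.8 N in +x with almost no yaw moment, so both touch evenly. I'll back off 3 mm to the bend middle and lower.

>>> move_arm --targets '[{"xyz":[0.15,0,0],"angular":[0,0,0]},{"xyz":[0.35,0,0],"angular":[0,0,0]},{"xyz":[0.35,0,0],"angular":[0,0,0]},{"xyz":[0.35,0,0],"angular":[0,0,0]}]'

```text
time_s: 12.93
tool_pos: [0.5198, -0.1791, 0.2137]
eef_rot: [3.136, 0.183, -0.001]
force: [0.5, 0.1, -4.6]
opening: 0.0132
```

>>> move_arm --targets '[{"xyz":[0,0,0.1],"angular":[0,0,0]},{"xyz":[0,0,0.2],"angular":[0,0,0]},{"xyz":[0,0,0.3],"angular":[0,0,0]},{"xyz":[0,0,0.4],"angular":[0,0,0]},{"xyz":[0,0,0.5],"angular":[0,0,0]},{"xyz":[0,0,0.5],"angular":[0,0,0]}]'

```text
time_s: 13.43
tool_pos: [0.5198, -0.1791, 0.2085]
eef_rot: [-3.136, -0.183, 0.001]
force: [0.3, -1.4, -5.8]
opening: 0.0133
```

>>> move_arm --targets '[{"xyz":[0,0,0.1],"angular":[0,0,0]},{"xyz":[0,0,0.2],"angular":[0,0,0]},{"xyz":[0,0,0.3],"angular":[0,0,0]},{"xyz":[0,0,0.4],"angular":[0,0,0]},{"xyz":[0,0,0.45],"angular":[0,0,0]},{"xyz":[0,0,0.45],"angular":[0,0,0]}]'

```text
time_s: 13.93
tool_pos: [0.5199, -0.1791, 0.2042]
eef_rot: [-3.136, -0.183, 0.0]
force: [0.3, -0.3, -5.4]
opening: 0.013
```

>>> move_arm --targets '[{"xyz":[0,0,0.05],"angular":[0,0,0]},{"xyz":[0,0,0.1],"angular":[0,0,0]},{"xyz":[0,0,0.1],"angular":[0,0,0]}]'

```text
time_s: 14.18
tool_pos: [0.52, -0.1791, 0.2032]
eef_rot: [3.136, 0.183, -0.0]
force: [-0.5, -0.5, -4.7]
opening: 0.0132
```

```bash
python3 -c "
from h import *
s=read_state();print({k:np.round(s[k],4) for k in('tool_pos','eef_rot','force','torque','opening')})"
```

```text
{'tool_pos': array([ 0.52  , -0.1791,  0.2032]), 'eef_rot': array([ 3.1362e+00,  1.8300e-01, -1.0000e-04]), 'force': array([-0.4559, -0.5261, -4.6542]), 'torque': array([ 0.0144,  0.0235, -0.0179]), 'opening': np.float64(0.0132)}
```

>>> move_arm --targets '[{"xyz":[0,0,0.05],"angular":[0,0,0]},{"xyz":[0,0,0.05],"angular":[0,0,0]},{"xyz":[0,0,0.05],"angular":[0,0,0]}]'

```text
time_s: 14.43
tool_pos: [0.52, -0.1791, 0.2028]
eef_rot: [3.136, 0.183, -0.0]
force: [0.2, -0.1, -5.7]
opening: 0.0129
```

>>> move_arm --targets '[{"xyz":[0,0,0.05],"angular":[0,0,0]},{"xyz":[0,0,0.05],"angular":[0,0,0]},{"xyz":[0,0,0.05],"angular":[0,0,0]}]'

```text
time_s: 14.68
tool_pos: [0.5201, -0.1792, 0.2025]
eef_rot: [3.136, 0.183, 0.001]
force: [-0.6, -0.3, -5.3]
opening: 0.0133
```

>>> move_arm --targets '[{"xyz":[0,0,0.05],"angular":[0,0,0]},{"xyz":[0,0,0.05],"angular":[0,0,0]},{"xyz":[0,0,0.05],"angular":[0,0,0]}]'

```text
time_s: 14.93
tool_pos: [0.5201, -0.1792, 0.2024]
eef_rot: [3.136, 0.183, 0.001]
force: [-0.8, 0.3, 0.1]
opening: 0.0132
```

```bash
python3 -c "
from h import *
s=read_state();print({k:np.round(s[k],4) for k in('tool_pos','eef_rot','force','torque','opening')})"
```

```text
{'tool_pos': array([ 0.5201, -0.1792,  0.2024]), 'eef_rot': array([3.1359e+00, 1.8310e-01, 1.1000e-03]), 'force': array([-0.7868,  0.2707,  0.0936]), 'torque': array([ 0.1336,  0.1844, -0.0138]), 'opening': np.float64(0.0132)}
```

It is seated: the full weight is taken at TCP z = 0.2024, the same height as in the drain stand's bends. I'll release and check before backing away.

>>> move_arm --targets '[{"xyz":[0,0,0],"angular":[0,0,0]},{"xyz":[0,0,0],"angular":[0,0,0]},{"xyz":[0,0,0],"angular":[0,0,0]},{"xyz":[0,0,0],"angular":[0,0,0]},{"xyz":[0,0,0],"angular":[0,0,0]},{"xyz":[0,0,0],"angular":[0,0,0]},{"xyz":[0,0,0],"angular":[0,0,0]},{"xyz":[0,0,0],"angular":[0,0,0]}]' --gripper 0.4

```text
time_s: 15.6
tool_pos: [0.52, -0.1791, 0.2018]
eef_rot: [3.136, 0.183, 0.0]
force: [0.3, 1.0, -0.4]
opening: 0.0603
```

>>> move_arm --targets '[{"xyz":[0,0,-0.5],"angular":[0,0,0]},{"xyz":[0,0,-1.5],"angular":[0,0,0]},{"xyz":[0,0,-3],"angular":[0,0,0]},{"xyz":[0,0,-5],"angular":[0,0,0]},{"xyz":[0,0,-7],"angular":[0,0,0]},{"xyz":[0,0,-9],"angular":[0,0,0]},{"xyz":[0,0,-11],"angular":[0,0,0]},{"xyz":[0,0,-13],"angular":[0,0,0]},{"xyz":[0,0,-15],"angular":[0,0,0]},{"xyz":[0,0,-16],"angular":[0,0,0]},{"xyz":[0,0,-16],"angular":[0,0,0]}]'

```text
time_s: 16.52
tool_pos: [0.5209, -0.1794, 0.3651]
eef_rot: [3.134, 0.183, 0.009]
force: [-0.0, -0.2, 0.5]
opening: 0.06
```

Run:
```python
from h import *
s=read_state();print({k:np.round(s[k],4) for k in("tool_pos","eef_rot","force","torque","opening")})
c=cam("wrist");cv2.imwrite("pics/w8.png",cv2.convertScaleAbs(np.hstack([c["img"][:350,80:430],cv2.resize(cam("scene")["img"][110:230,130:270],(408,350),interpolation=cv2.INTER_CUBIC)]),alpha=1.4))
```

```text
{'tool_pos': array([ 0.5209, -0.1794,  0.3651]), 'eef_rot': array([3.1337, 0.1829, 0.009 ]), 'force': array([-0.0498, -0.2219,  0.454 ]), 'torque': array([-0.009 ,  0.0395, -0.0122]), 'opening': np.float64(0.06)}
```

View pics/w8.png

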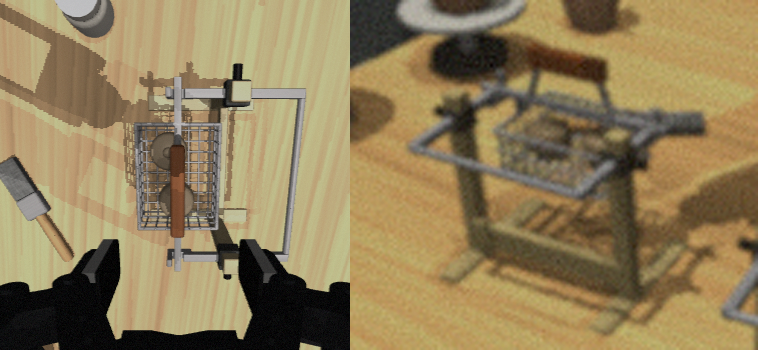

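Both bar ends sit next to their tips (left about (178,92), right about (177,257)), the basket hangs level, both jars are in it, and the gripper is clear. Handing in.

```bash
python3 -c "
from station import *
print(finish_job())"
```

```text
the job is handed in; nothing more can be done
None
```

The basket with both jars now hangs on the drying stand, and the job was handed in at about 16.6 s.

- **Lift and carry:** I gripped the wooden handle and lifted the basket clear of the drain stand. I carried it level and lowered it between the drying stand's posts and tips, never setting it on the bench.
- **Finding the tips:** I drew the bar towards the tips about 3 mm above the flat arms until it touched both. The push was about 2.8 N with almost no twisting, so both tips met the bar evenly.
- **Lowering:** I backed off 3 mm and lowered the bar in small steps until the stand took the weight. The gripper was then at the same height (0.2024 m) as when I gripped the basket in the drain stand's bends. Only then did I open the fingers.

**Last checks:** The wrist picture shows both bar ends beside their tips, with both jars in the basket, and the scene picture shows the basket hanging level. The gripper was about 16 cm above it with no force. I saw no other object moved, but I did not measure this.

**Small disagreements:** The top and wrist cameras disagreed by 2–3 mm on where the stand is, which is why I relied on feel. At first contact with the bends there was a small sideways tilt (0.13 N m), so one end probably touched slightly before the other. I saw no further sign of it after release.

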